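Set the lid press's depth to the jam jar and lock it

TASK

Set the depth of the lid press for this jam jar: push the jar home into the press's vee, then ease the press head down by feel until its white pad just rests on the jar's lid, pressing the lid only gently so it does not get pushed on or dented. Then swing the red-balled clamp lever all the way down so that the head is locked there, still resting on the lid, and leave everything else on the block where it is.

Things in the scene. Friction and masses are not known exactly. Their poses are not given: they have to be found in the camera images.
- press: Green lid press, fixed. Origin on the block under seat; x runs from its open front to its column, y to the left seen so. Bed 18 mm high, 150 mm wide, from 90 mm in front of the origin to 130 mm behind. Two aluminium blocks 36 mm tall on it form a 90 degree vee, open to -x, that touches the homed jar 45 degrees either side of +x. Steel column 28 mm thick, 272 mm tall, 85 mm behind.
- seat (a point): Point on top of the press's bed where the centre of the jar's foot is when the jar is home in the vee; axes as press.
- jar: Loose glass jam jar, 0.23 to 0.46 kg, on the bed in front of the vee. Origin: centre of its foot, z up. 62 mm across up to 50 mm height, then a shoulder and a red press-on lid 60 mm across, only pushed on by hand: its top is 72 to 82 mm above the foot, differs each time, not reported. Over 10 N from the pad is too hard for it. Pushed below about 40 mm height the jar slides; higher it may tip.
- head: Press head sliding on the column, counterbalanced; 66 mm travel. Origin: centre of the underside of its white rubber pad (44 mm across, gives 1 mm per 20 N), over the seat; axes as press. Starts 28 to 60 mm above the lid. Clamp open: stays where left; about 7 N on its top moves it down, 13 N up; from the touch on the lid the force rises. A black-gripped hand lever fixed to it slants up and back on its right (-y).
- head_top (a point): Centre of the flat black top face of the head (40 mm across), 96 mm straight above the pad's underside: the place to push the head down. The housing under it is 47 mm across.
- clamp_ball (a point): Centre of the red ball (20 mm across) at the end of the clamp lever on the left (+y) side of the head, where the lever is pushed or pinched. The steel lever is 10 mm thick and moves with the head.
- clamp_pivot (a point): Point on the axis of the clamp lever, level with the ball's path: the ball swings round it in a circle of 85 mm radius in the upright plane of the press's x and z axes. It lies 118 mm behind, 86 mm left of and 63 mm above the pad's underside, and moves with the head.
- clamp (a joint): Clamp lever angle, rad. 0: open, lever points forward (-x) and 60 degrees up. Grows as the ball swings forward and down; 1.05 is level, 1.30 its stop just below level. Starts at 0 to 0.3. It begins to bite at 0.9 and holds firmly above 1.1. About 1.5 N at the ball, square to the lever, moves it, 3 N near the end; it stays where left.
- done_jar: Bystander: finished jam jar, 62 mm across, 72 mm tall, brass-coloured lid. Origin under its centre.
- sandwich_box: Bystander: yellow plastic sandwich box, 126 x 176 x 56 mm. Origin under its centre.
- sugar_shaker: Bystander: white ceramic sugar shaker, 68 mm across, 115 mm tall. Origin under its centre.
- scoop: Bystander: aluminium scoop, 180 mm long, 54 mm wide, 32 mm tall. Origin on its underside.
- dowel: Bystander: wooden rolling dowel, 40 mm thick, 320 mm long, lying to the right of the press. Origin under its middle.
- lid_stack: Bystander: four spare lids on a square wooden coaster, 74 mm wide, 48 mm tall. Origin under its centre.
Not all that is in view belongs to the job. Leave any blue or pink look-alike of the jar alone.

How it is judged:
On the way, in this order (a step that is already met when the one before it is completed fails the run):
1. the jar is home in the vee (within 3 mm) and upright (horizontal distance between jar and seat below 0.003 m and angle between jar's own z axis and vertical below 0.06 rad), for 0.2 s.
2. the pad rests on the lid of the homed jar while the clamp is still open (below 0.6 rad) (all of step 1 and contact force between head and jar above 0.5 N and value of joint clamp below 0.6 rad), for 0.2 s.
3. the clamp is locked (above 1.1 rad) with the pad still resting on the lid (all of step 1 and contact force between head and jar above 0.5 N and value of joint clamp above 1.1 rad), for 0.2 s.
At the end, for the whole second after the job is handed in: The jar stands upright in the vee, its centre within 3 mm of the seat point; the pad rests on its lid (more than 0.5 N); the clamp lever is beyond 1.1 rad; head and jar are still; the robot touches nothing (all of step 3 and linear speed of head below 0.005 m/s and linear speed of jar below 0.01 m/s).
It fails at once if the press pad bears on the lid with more than 10 N (contact force between head and jar above 10 N).
It fails at once if the jar is tipped by more than 0.25 rad (angle between jar's own z axis and vertical above 0.25 rad).
It fails at once if a bystander (finished jar, sandwich box, sugar shaker, scoop, dowel or stack of lids) is moved by more than 25 mm (distance of any of done_jar, sandwich_box, sugar_shaker, scoop, dowel, lid_stack from where it was at the start of the episode above 0.025 m).
It also fails if it takes over 72 s, if anything falls off the work surface, if the arm or the gripper's body presses on something with over 40 N, if the wrist force passes 120 N, or if a joint passes its speed limit or range.

ROBOT

A 6-joint arm with a two-finger parallel gripper is mounted at the origin on the work surface. World frame = base frame: x ahead of the robot, y to its left, z up, the work surface at z = 0. Lengths are in m, angles in rad, forces in N, time in s.
With the tool pointing down it reaches from about 0.325 to 0.875 m from the base axis. Payload 4.4 kg.
Tool frame: the origin (TCP) lies midway between the tips of the shut fingers; the grasp point (between the pads) lies 19 mm behind it; z points along the fingers, y is the direction in which the jaws open and shut (so a half turn about z gives the same grasp; the last joint's range is limited). The gripper opens to 85 mm and grips with 20 to 120 N. Pads are 22 mm wide; open, the fingers measure 114 mm over their backs; the gripper's body (76 mm by 85 mm) begins 54 mm behind the grasp point. The pads swing forward as they close: fully open they stand 13 mm farther back than shut.
Start: joints at [1.19, 0.207, 1.542, -0, 1.393, -0.15], TCP at [0.131, 0.56, 0.231] pointing down, gripper open.
Joint ranges: [-2.73, 2.73], [-0.86, 2.22], [0.23, 2.46], [-1.11, 4.25], [0.08, 2.63], [-2.82, 2.82]. Speed limits (rad/s): [2.79, 2.79, 3.14, 3.14, 3.14, 3.14].

INTERFACE

Orientations are given as a rotation vector (axis times angle).
In Python, from cell import read_state, optics, robot, spotter gives the robot as it stands.
- The arm moves only by the tool drive_tool, never from a script. Its argument "increments" is a list of rows, each an object with "delta_pos": the shift along the tool's x, y, z in mm, a list of three; "dr": the turn, a rotation vector about the tool's x, y, z in degrees, a list of three; "jaw": the gripper command: -1 is shut, 1 is fully open, values between are in proportion. A call has 1 to 5 rows; each row shifts and turns the pose as measured when the row begins, along the tool's axes as they then stand; what a row does not reach is not made up. A row lasts 1/10 s, in which the tool goes at most 50 mm and 8.59 degrees, less where a joint would pass 70% of its speed; a pose out of reach is approached as far as the arm can. A call with a gripper value outside its range is refused whole. The fingers move at their own pace and stop on an object; the grip force is fixed at half the most. Time passes only in rows, so rows that do not move let the fingers close. It gives the time, the measured TCP pose, the force and the opening at its end, in the units of the state.
- read_state(): the state, without advancing time (a new reading comes with each control period).
- optics.capture(name): name is "scene" or "top" or "wrist"; returns a dict with "img" (480x640x3 uint8, blue, green, red), "fx", "fy", "cx", "cy" (pixels), "pose" (4x4, takes a point from camera to world coordinates); the wrist camera has in their place "tool_from_camera" (4x4, takes a point from camera to tool coordinates, whose origin is the TCP and whose axes are the flange's). Camera axes: x right, y down, z forward; pixel columns grow to the right and rows downward; lengths in m; the calibration is good to about 2 mm. A picture is of the moment at which its call begins: read the wrist's pose just before it. There is no depth.
- robot.finish_job(): hands the job in, once; it reports no verdict.
Trained networks look in the newest picture that a camera, given by its name, has taken for a name from the list of things; names that differ only in an ending like _2 or _b are one class to them, and where a whole thing is asked for, a point or a joint stands for the part that bears it (a point fixed in the world has none). Each returns a list of dicts, best first, with "score" (0 to 1); they miss things now and then, are a little off and sometimes report something else, mostly with a low value. They report only what shows in the picture. A call takes as long as a camera call. They do not tell look-alikes from the thing itself.
- spotter.search_frame(camera, target): "bbox" ([left, top, right, bottom] in pixels, round what is visible of it).
The state is a dict: "t": time; "joint_positions": joint angles; "joint_velocities": joint speeds; "joint_torque": joint torques, N m; "eef_pos": TCP position; "tcp_rot": TCP orientation; "ft_force": force on the tool from outside, world axes, zero at the start; "wrist_torque": the same for the moment, N m; "opening": finger opening in m.
Only numpy, scipy, OpenCV 4.12 (cv2) and the standard library are available. Lean on these libraries where they do the work, as an engineer would, in place of code of your own. Each camera call takes 0.05 s, during which the arm holds its last target. There are 200 camera calls.

## Working session

There is one attempt and no reset: what is moved stays moved. The work goes in short steps, Python scripts to look and compute and a tool call to move; the robot and the scene stay as the last step left them, time stands still between calls to the robot, and variables do not carry over. Pictures are saved under pics/ and viewed, about 8 in all and at most 12, crops included, and the job is handed in when it is done.

Besides the shell and the picture viewer there is one more tool, called as name(argument=value, ...), one argument or row to a line, values as JSON. drive_tool: Moves the arm, as the interface text tells. Its arguments: {"type":"object","properties":{"increments":{"type":"array"}},"required":["increments"]}

```bash
mkdir -p pics; python3 - <<'E'
from cell import read_state, optics, robot, spotter
import cv2,numpy as np
s=read_state();print(s['t'],s['eef_pos'],s['tcp_rot'],s['opening'])
for c in ['scene','top']:
    d=optics.capture(c);cv2.imwrite(f'pics/{c}0.png',d['img'])
    print(c,d['fx'],d['fy'],d['cx'],d['cy'],np.round(d['pose'],4).tolist())
    for n in ['press','jar','head','head_top','clamp_ball','done_jar']:
        for r in spotter.search_frame(c,n)[:3]:print(n,round(r['score'],2),np.round(r['bbox']).tolist())
E
```

```text
0.0 [0.13068369 0.55915656 0.23011235] [-0.3600818  -3.12027891  0.00351539] 0.08548921874786468
scene 483.76106194436846 483.76106194436846 313.6400599792993 235.45820426095088 [[0.0146, 0.5721, -0.8201, 1.3944], [0.9997, 0.0079, 0.0233, -0.0767], [0.0198, -0.8202, -0.5718, 0.7741], [0.0, 0.0, 0.0, 1.0]]
press 0.88 [312.0, 221.0, 406.0, 360.0]
jar 0.89 [328.0, 271.0, 348.0, 305.0]
jar 0.84 [394.0, 278.0, 427.0, 316.0]
jar 0.63 [305.0, 238.0, 329.0, 272.0]
head 0.97 [321.0, 225.0, 407.0, 291.0]
head_top 0.94 [322.0, 221.0, 410.0, 291.0]
clamp_ball 0.9 [376.0, 228.0, 408.0, 286.0]
done_jar 0.65 [440.0, 225.0, 464.0, 261.0]
top 437.255144692235 437.255144692235 320.2531055651921 235.10267202572257 [[-0.0236, -0.9934, 0.1125, 0.4307], [-0.9994, 0.0264, 0.0242, -0.0531], [-0.027, -0.1118, -0.9934, 1.2097], [0.0, 0.0, 0.0, 1.0]]
press 0.72 [255.0, 160.0, 286.0, 179.0]
jar 0.84 [318.0, 280.0, 341.0, 301.0]
jar 0.8 [237.0, 219.0, 261.0, 246.0]
jar 0.6 [294.0, 224.0, 316.0, 249.0]
head 0.96 [256.0, 96.0, 327.0, 225.0]
head_top 0.95 [256.0, 96.0, 331.0, 224.0]
clamp_ball 0.74 [255.0, 157.0, 286.0, 180.0]
done_jar 0.83 [176.0, 302.0, 213.0, 327.0]
```

View pics/scene0.png

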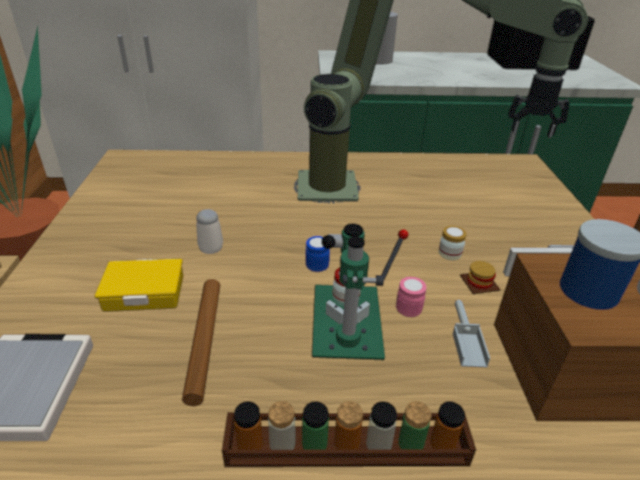

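View pics/top0.png

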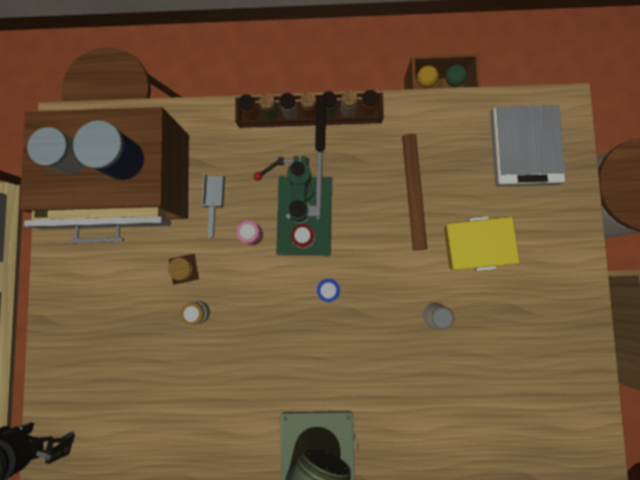

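The jar with the red lid is at top (303,236), on the green bed in front of the vee. The blue one (328,290) and the pink one (248,232) are look-alikes standing off the bed. I'll confirm this in one enlarged crop.

```bash
cat > h.py <<'E'
import numpy as np,cv2
from scipy.spatial.transform import Rotation as R
K={'scene':(483.761,313.64,235.458,np.array([[0.0146,0.5721,-0.8201,1.3944],[0.9997,0.0079,0.0233,-0.0767],[0.0198,-0.8202,-0.5718,0.7741]])),
'top':(437.255,320.253,235.103,np.array([[-0.0236,-0.9934,0.1125,0.4307],[-0.9994,0.0264,0.0242,-0.0531],[-0.027,-0.1118,-0.9934,1.2097]]))}
def ray(c,u,v):
    f,cx,cy,P=K[c]; return P[:,3],P[:,:3]@np.array([(u-cx)/f,(v-cy)/f,1])
def onz(c,u,v,z):
    o,d=ray(c,u,v); return o+d*(z-o[2])/d[2]
def proj(c,p):
    f,cx,cy,P=K[c]; q=P[:,:3].T@(np.asarray(p)-P[:,3]); return f*q[0]/q[2]+cx,f*q[1]/q[2]+cy
def tri(a,b):
    o1,d1=ray('scene',*a);o2,d2=ray('top',*b)
    s=np.linalg.lstsq(np.c_[d1,-d2],o2-o1,rcond=None)[0]
    p,q=o1+d1*s[0],o2+d2*s[1]; return (p+q)/2,np.linalg.norm(p-q)
E
python3 - <<'E'
from h import *
a=cv2.imread('pics/scene0.png')[215:365,300:430];b=cv2.imread('pics/top0.png')[145:265,245:345]
a=cv2.resize(a,None,fx=4,fy=4,interpolation=2)[:600,:400+0] if 0 else cv2.resize(a,(390,450),interpolation=2)
b=cv2.resize(b,(400,480),interpolation=2)
o=np.zeros((480,790,3),np.uint8);o[:450,:390]=a;o[:480,390:]=b;cv2.imwrite('pics/crop1.png',o)
E
```

```text
(no output)
```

View pics/crop1.png

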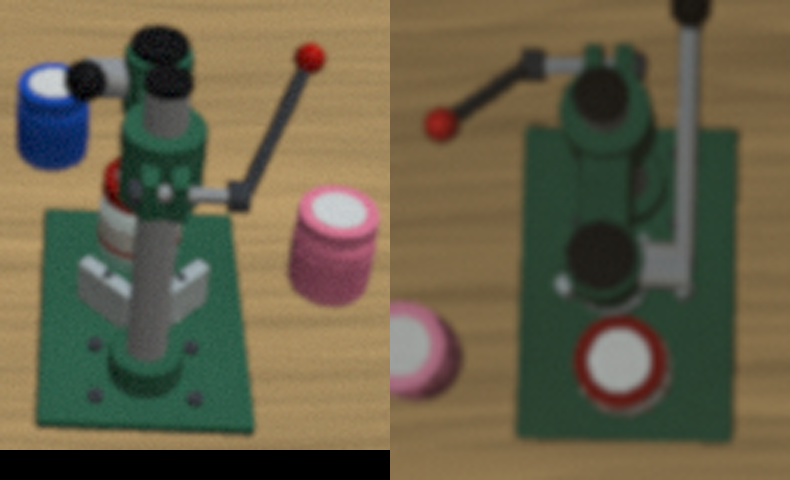

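The crop shows the red-lidded jar on the bed at crop (619,362). Blue and pink are clearly off the bed. The head top is at crop (604,250) and the ball at (440,124).

```bash
python3 - <<'E'
from h import *
np.set_printoptions(precision=4,suppress=True)
T=[(279.25,177),(332,177.5),(276.75,254),(330.75,255)]
S=[(384.3,359),(312.3,356.7),(377.3,287.7),(315,285)]
for c,L in (('top',T),('scene',S)):
    P=np.array([onz(c,*p,0.018) for p in L]);print(c,P[:,:2].tolist())
    near=(P[2]+P[3])/2;far=(P[0]+P[1])/2;x=far-near
    print(' len',np.linalg.norm(x),'wid',np.linalg.norm(P[0]-P[1]),np.linalg.norm(P[2]-P[3]),'yaw',np.degrees(np.arctan2(x[1],x[0])),'seat',near+x*90/220)
h,e=tri((353.3,230),(298.5,207.5));print('headtop',h,e)
b,e=tri((403.3,234),(257.5,176));print('ball',b,e)
for z in(.09,.1):print('lid',onz('top',302.25,235.5,z))
E
```

```text
top [[0.7319391505626233, 0.08659254096643018], [0.7260515479801823, -0.060555251076738786], [0.5167856290111582, 0.09625657144714034], [0.5102902668231345, -0.05141928455749045]]
 len 0.2156623559412461 wid 0.1472655308188188 0.1478186327113536 yaw -2.498122201918338 seat [0.6017 0.0186 0.018 ]
scene [[0.7417564359409483, 0.08973556990356922], [0.7361978638430184, -0.05480644129985483], [0.5249279902056988, 0.10228456313641175], [0.516389456287995, -0.04566056089590354]]
 len 0.21858774507811946 wid 0.144648853180724 0.14819131650134207 yaw -2.844476599764533 seat [0.61   0.0239 0.018 ]
headtop [0.605  0.021  0.2375] 0.00566320952716129
ball [0.6711 0.1059 0.2744] 0.003081133877870127
lid [0.5577 0.0207 0.09  ]
lid [0.5566 0.02   0.1   ]
```

```bash
python3 - <<'E'
from h import *
np.set_printoptions(precision=4,suppress=True)
print('blue',onz('top',328.5,290,.08),'blue scene foot',onz('scene',318,269,0),'pink',onz('top',248.5,232,.08))
E
python3 - <<'E'
from cell import read_state
from scipy.spatial.transform import Rotation as R
import numpy as np
s=read_state();print(np.round(R.from_rotvec(s['tcp_rot']).as_matrix(),3).tolist())
E
```

```text
blue [ 0.4165 -0.0434  0.08  ] blue scene foot [ 0.4333 -0.0362  0.    ] pink [0.5718 0.1618 0.08  ]
[[-0.974, 0.228, 0.0], [0.228, 0.974, 0.0], [-0.0, 0.0, -1.0]]
```

```bash
cat >> h.py <<'E'
def Rt(tilt,yaw):
    t,w=np.radians([tilt,yaw]); z=np.array([np.sin(t)*np.cos(w),np.sin(t)*np.sin(w),-np.cos(t)])
    y=np.array([-np.sin(w),np.cos(w),0]); return np.c_[np.cross(y,z),y,z]
def plan(pos,Rg,n,jaw=-1,p=None,R0=None):
    from cell import read_state
    s=read_state(); p=np.array(s['eef_pos']) if p is None else np.array(p)
    R0=R.from_rotvec(s['tcp_rot']) if R0 is None else R0
    Rg=R.from_matrix(Rg) if Rg is not None else R0
    rv=(R0.inv()*Rg).as_rotvec(); 
    for i in range(n):
        Ri=R0*R.from_rotvec(rv*i/n); d=Ri.inv().apply((np.array(pos)-p)/n)*1000
        print('{"delta_pos":%s,"dr":%s,"jaw":%g},'%(np.round(d,1).tolist(),np.round(np.degrees(rv/n),2).tolist(),jaw))
    print('angle/row',np.degrees(np.linalg.norm(rv))/n)
E
python3 -c "
from h import *
plan([.46,.06,.2],Rt(40,-10),15)"
```

```text
{"delta_pos":[-28.9, -27.5, 2.1],"dr":[-0.07, -2.67, -0.2],"jaw":-1},
{"delta_pos":[-28.7, -27.6, 3.4],"dr":[-0.07, -2.67, -0.2],"jaw":-1},
{"delta_pos":[-28.4, -27.7, 4.7],"dr":[-0.07, -2.67, -0.2],"jaw":-1},
{"delta_pos":[-28.1, -27.8, 6.0],"dr":[-0.07, -2.67, -0.2],"jaw":-1},
{"delta_pos":[-27.7, -27.9, 7.2],"dr":[-0.07, -2.67, -0.2],"jaw":-1},
{"delta_pos":[-27.2, -28.0, 8.5],"dr":[-0.07, -2.67, -0.2],"jaw":-1},
{"delta_pos":[-26.7, -28.1, 9.7],"dr":[-0.07, -2.67, -0.2],"jaw":-1},
{"delta_pos":[-26.1, -28.2, 10.9],"dr":[-0.07, -2.67, -0.2],"jaw":-1},
{"delta_pos":[-25.5, -28.3, 12.0],"dr":[-0.07, -2.67, -0.2],"jaw":-1},
{"delta_pos":[-24.8, -28.4, 13.2],"dr":[-0.07, -2.67, -0.2],"jaw":-1},
{"delta_pos":[-24.1, -28.5, 14.3],"dr":[-0.07, -2.67, -0.2],"jaw":-1},
{"delta_pos":[-23.3, -28.6, 15.3],"dr":[-0.07, -2.67, -0.2],"jaw":-1},
{"delta_pos":[-22.4, -28.7, 16.4],"dr":[-0.07, -2.67, -0.2],"jaw":-1},
{"delta_pos":[-21.5, -28.8, 17.4],"dr":[-0.07, -2.67, -0.2],"jaw":-1},
{"delta_pos":[-20.6, -28.9, 18.3],"dr":[-0.07, -2.67, -0.2],"jaw":-1},
angle/row 2.674644130898842
```

drive_tool(
  increments=[
    {"delta_pos": [-29,-27.5,2],"dr": [0,-2.7,-0.2],"jaw": -1},
    {"delta_pos": [-29,-27.5,3],"dr": [0,-2.7,-0.2],"jaw": -1},
    {"delta_pos": [-28,-27.5,5],"dr": [0,-2.7,-0.2],"jaw": -1},
    {"delta_pos": [-28,-28,6],"dr": [0,-2.7,-0.2],"jaw": -1},
    {"delta_pos": [-28,-28,7],"dr": [0,-2.7,-0.2],"jaw": -1},
  ],
)

```text
t: 1.2
eef_pos: [0.2439, 0.3921, 0.2226]
tcp_rot: [0.298, 2.883, -0.034]
ft_force: [0.1, -0.1, -0.3]
opening: 0.0125
```

drive_tool(
  increments=[
    {"delta_pos": [-27,-28,8.5],"dr": [0,-2.7,-0.2],"jaw": -1},
    {"delta_pos": [-27,-28,10],"dr": [0,-2.7,-0.2],"jaw": -1},
    {"delta_pos": [-26,-28,11],"dr": [0,-2.7,-0.2],"jaw": -1},
    {"delta_pos": [-25,-28,12],"dr": [0,-2.7,-0.2],"jaw": -1},
    {"delta_pos": [-25,-28,13],"dr": [0,-2.7,-0.2],"jaw": -1},
  ],
)

```text
t: 1.7
eef_pos: [0.3581, 0.2212, 0.2164]
tcp_rot: [0.245, 2.639, -0.065]
ft_force: [0.5, 0.1, 0.2]
opening: 0.0001
```

```bash
python3 -c "
from h import *
G=Rt(40,-10)
plan([.455,.05,.17],G,5)
plan([.485,.033,.047],G,5,p=[.455,.05,.17],R0=R.from_matrix(G))"
```

```text
{"delta_pos":[-17.9, -30.1, 20.2],"dr":[-0.09, -2.35, -0.09],"jaw":-1},
{"delta_pos":[-17.0, -30.1, 20.9],"dr":[-0.09, -2.35, -0.09],"jaw":-1},
{"delta_pos":[-16.1, -30.2, 21.5],"dr":[-0.09, -2.35, -0.09],"jaw":-1},
{"delta_pos":[-15.2, -30.2, 22.1],"dr":[-0.09, -2.35, -0.09],"jaw":-1},
{"delta_pos":[-14.2, -30.3, 22.7],"dr":[-0.09, -2.35, -0.09],"jaw":-1},
angle/row 2.3569334241115825
{"delta_pos":[10.8, -2.3, 23.0],"dr":[0.0, 0.0, 0.0],"jaw":-1},
{"delta_pos":[10.8, -2.3, 23.0],"dr":[0.0, 0.0, 0.0],"jaw":-1},
{"delta_pos":[10.8, -2.3, 23.0],"dr":[0.0, 0.0, 0.0],"jaw":-1},
{"delta_pos":[10.8, -2.3, 23.0],"dr":[0.0, 0.0, 0.0],"jaw":-1},
{"delta_pos":[10.8, -2.3, 23.0],"dr":[0.0, 0.0, 0.0],"jaw":-1},
angle/row 0.0
```

drive_tool(
  increments=[
    {"delta_pos": [-18,-30,20],"dr": [0,-2.4,0],"jaw": -1},
    {"delta_pos": [-17,-30,21],"dr": [0,-2.4,0],"jaw": -1},
    {"delta_pos": [-16,-30,21.5],"dr": [0,-2.4,0],"jaw": -1},
    {"delta_pos": [-15,-30,22],"dr": [0,-2.4,0],"jaw": -1},
    {"delta_pos": [-14,-30,22.5],"dr": [0,-2.4,0],"jaw": -1},
  ],
)

```text
t: 2.2
eef_pos: [0.4591, 0.0452, 0.1756]
tcp_rot: [0.222, 2.41, -0.082]
ft_force: [0.8, 1.9, -1.1]
opening: 0.0001
```

drive_tool(
  increments=[
    {"delta_pos": [10.8,-2.3,23],"dr": [0,0,0],"jaw": -1},
    {"delta_pos": [10.8,-2.3,23],"dr": [0,0,0],"jaw": -1},
    {"delta_pos": [10.8,-2.3,23],"dr": [0,0,0],"jaw": -1},
    {"delta_pos": [10.8,-2.3,23],"dr": [0,0,0],"jaw": -1},
    {"delta_pos": [0,0,0],"dr": [0,0,0],"jaw": -1},
  ],
)

```text
t: 2.7
eef_pos: [0.485, 0.0219, 0.0915]
tcp_rot: [0.243, 2.4, -0.099]
ft_force: [0.0, -0.6, -0.2]
opening: 0.0
```

```bash
python3 -c "
from h import *
from cell import read_state
Rm=R.from_rotvec(read_state()['tcp_rot']);print(np.round(Rm.as_matrix(),3).tolist())
G=Rt(40,-8)
plan([.488,.028,.046],G,4)
Rg=R.from_matrix(G)
for d in ([10,-.5,0],[0,10,0],[0,0,10]): print(d,Rg.inv().apply(d).round(2))"
```

```text
[[-0.729, 0.202, 0.654], [0.147, 0.979, -0.138], [-0.668, -0.004, -0.744]]
{"delta_pos":[7.3, 1.7, 8.7],"dr":[-0.65, 0.48, -0.65],"jaw":-1},
{"delta_pos":[7.2, 1.7, 8.8],"dr":[-0.65, 0.48, -0.65],"jaw":-1},
{"delta_pos":[7.1, 1.7, 8.9],"dr":[-0.65, 0.48, -0.65],"jaw":-1},
{"delta_pos":[7.0, 1.6, 9.0],"dr":[-0.65, 0.48, -0.65],"jaw":-1},
angle/row 1.031731715314322
[10, -0.5, 0] [-7.64  0.9   6.41]
[0, 10, 0] [ 1.07  9.9  -0.89]
[0, 0, 10] [-6.43  0.   -7.66]
```

drive_tool(
  increments=[
    {"delta_pos": [7.3,1.7,8.7],"dr": [-0.65,0.5,-0.65],"jaw": -1},
    {"delta_pos": [7.3,1.7,8.8],"dr": [-0.65,0.5,-0.65],"jaw": -1},
    {"delta_pos": [7.2,1.7,8.9],"dr": [-0.65,0.5,-0.65],"jaw": -1},
    {"delta_pos": [7,1.7,9],"dr": [-0.65,0.5,-0.65],"jaw": -1},
    {"delta_pos": [-4.6,0.5,3.8],"dr": [0,0,0],"jaw": -1},
  ],
)

```text
t: 3.2
eef_pos: [0.4968, 0.0372, 0.058]
tcp_rot: [0.177, 2.446, -0.085]
ft_force: [-1.0, -0.1, 0.4]
opening: 0.0001
```

drive_tool(
  increments=[
    {"delta_pos": [-4.6,0.5,3.8],"dr": [0,0,0],"jaw": -1},
    {"delta_pos": [-4.6,0.5,3.8],"dr": [0,0,0],"jaw": -1},
    {"delta_pos": [-4.6,0.5,3.8],"dr": [0,0,0],"jaw": -1},
    {"delta_pos": [0,0,0],"dr": [0,0,0],"jaw": -1},
  ],
)

```text
t: 3.6
eef_pos: [0.5199, 0.0358, 0.0623]
tcp_rot: [0.178, 2.438, -0.084]
ft_force: [-0.2, -1.2, 0.7]
opening: -0.0001
```

```bash
python3 -c "
from h import *
from cell import read_state
s=read_state();Rg=R.from_rotvec(s['tcp_rot']);print(np.round(Rg.as_matrix(),3).tolist())
plan([.51,.027,.045],None,4)
for d in ([10,-.5,0],[0,10,0],[0,0,10]): print(d,Rg.inv().apply(d).round(2))"
```

```text
[[-0.758, 0.15, 0.635], [0.106, 0.989, -0.107], [-0.643, -0.014, -0.765]]
{"delta_pos":[4.4, -2.5, 2.0],"dr":[0.0, 0.0, 0.0],"jaw":-1},
{"delta_pos":[4.4, -2.5, 2.0],"dr":[0.0, 0.0, 0.0],"jaw":-1},
{"delta_pos":[4.4, -2.5, 2.0],"dr":[0.0, 0.0, 0.0],"jaw":-1},
{"delta_pos":[4.4, -2.5, 2.0],"dr":[0.0, 0.0, 0.0],"jaw":-1},
angle/row 0.0
[10, -0.5, 0] [-7.63  1.01  6.4 ]
[0, 10, 0] [ 1.06  9.89 -1.07]
[0, 0, 10] [-6.43 -0.14 -7.65]
```

drive_tool(
  increments=[
    {"delta_pos": [4.4,-2.5,2],"dr": [0,0,0],"jaw": -1},
    {"delta_pos": [4.4,-2.5,2],"dr": [0,0,0],"jaw": -1},
    {"delta_pos": [4.4,-2.5,2],"dr": [0,0,0],"jaw": -1},
    {"delta_pos": [4.4,-2.5,2],"dr": [0,0,0],"jaw": -1},
    {"delta_pos": [0,0,0],"dr": [0,0,0],"jaw": -1},
  ],
)

```text
t: 4.1
eef_pos: [0.511, 0.0298, 0.0537]
tcp_rot: [0.182, 2.449, -0.095]
ft_force: [-0.2, -0.3, -0.7]
opening: -0.0002
```

drive_tool(
  increments=[
    {"delta_pos": [-4.4,0.5,4],"dr": [0,0,0],"jaw": -1},
    {"delta_pos": [-4.4,0.5,4],"dr": [0,0,0],"jaw": -1},
    {"delta_pos": [-4.4,0.5,4],"dr": [0,0,0],"jaw": -1},
  ],
)

```text
t: 4.4
eef_pos: [0.5288, 0.0284, 0.0522]
tcp_rot: [0.182, 2.451, -0.095]
ft_force: [-3.9, -0.1, 2.4]
opening: 0.0001
```

drive_tool(
  increments=[
    {"delta_pos": [7,-0.4,0],"dr": [0,0,0],"jaw": -1},
    {"delta_pos": [6,0,5],"dr": [0,0,0],"jaw": -1},
    {"delta_pos": [2,0,5],"dr": [0,0,0],"jaw": -1},
    {"delta_pos": [-4.3,0.4,4],"dr": [0,0,0],"jaw": -1},
    {"delta_pos": [-4.4,0.5,4],"dr": [0,0,0],"jaw": -1},
  ],
)

```text
t: 4.9
eef_pos: [0.5396, 0.028, 0.0427]
tcp_rot: [0.181, 2.464, -0.096]
ft_force: [-3.2, 1.1, 2.4]
opening: -0.0001
```

drive_tool(
  increments=[
    {"delta_pos": [-4.4,0.5,4],"dr": [0,0,0],"jaw": -1},
    {"delta_pos": [-4.4,0.5,4],"dr": [0,0,0],"jaw": -1},
    {"delta_pos": [-4.4,0.5,4],"dr": [0,0,0],"jaw": -1},
  ],
)

```text
t: 5.2
eef_pos: [0.5588, 0.0265, 0.0411]
tcp_rot: [0.181, 2.465, -0.096]
ft_force: [-3.2, 0.3, 2.5]
opening: -0.0001
```

drive_tool(
  increments=[
    {"delta_pos": [-3.7,0.4,3],"dr": [0,0,0],"jaw": -1},
    {"delta_pos": [-3,0.3,2.5],"dr": [0,0,0],"jaw": -1},
  ],
)

```text
t: 5.4
eef_pos: [0.5633, 0.0266, 0.0377]
tcp_rot: [0.181, 2.472, -0.097]
ft_force: [-24.5, 6.1, 15.6]
opening: -0.0001
```

drive_tool(
  increments=[
    {"delta_pos": [-2.3,0.3,1.9],"dr": [0,0,0],"jaw": -1},
  ],
)

```text
t: 5.5
eef_pos: [0.5632, 0.0268, 0.0355]
tcp_rot: [0.181, 2.478, -0.099]
ft_force: [-12.1, 2.7, 7.0]
opening: 0.0001
```

drive_tool(
  increments=[
    {"delta_pos": [-2.3,0.3,1.9],"dr": [0,0,0],"jaw": -1},
  ],
)

```text
t: 5.6
eef_pos: [0.5632, 0.0269, 0.0335]
tcp_rot: [0.181, 2.483, -0.1]
ft_force: [-12.7, 2.5, 6.9]
opening: -0.0004
```

drive_tool(
  increments=[
    {"delta_pos": [-1.5,0.2,1.3],"dr": [0,0,0],"jaw": -1},
  ],
)

```text
t: 5.7
eef_pos: [0.5631, 0.0269, 0.0319]
tcp_rot: [0.181, 2.487, -0.101]
ft_force: [-7.5, 1.6, 4.8]
opening: 0.0
```

drive_tool(
  increments=[
    {"delta_pos": [5,0,-4],"dr": [0,0,0],"jaw": -1},
    {"delta_pos": [5,0,-15],"dr": [0,0,0],"jaw": -1},
    {"delta_pos": [3,0,-30],"dr": [0,0,0],"jaw": -1},
    {"delta_pos": [0,0,-40],"dr": [0,0,0],"jaw": -1},
    {"delta_pos": [0,0,-40],"dr": [0,0,0],"jaw": -1},
  ],
)

```text
t: 6.2
eef_pos: [0.478, 0.0433, 0.1244]
tcp_rot: [0.18, 2.494, -0.099]
ft_force: [0.4, -1.2, 1.7]
opening: 0.0002
```

drive_tool(
  increments=[
    {"delta_pos": [-10,0,-40],"dr": [0,5,0],"jaw": -1},
    {"delta_pos": [-10,0,-40],"dr": [0,8,0],"jaw": -1},
    {"delta_pos": [-10,0,-30],"dr": [0,8,0],"jaw": -1},
    {"delta_pos": [0,0,-20],"dr": [0,8,0],"jaw": -1},
    {"delta_pos": [0,0,-10],"dr": [0,8,0],"jaw": -1},
  ],
)

```text
t: 6.7
eef_pos: [0.4395, 0.0542, 0.2529]
tcp_rot: [0.231, 3.092, -0.044]
ft_force: [0.5, 0.2, -0.4]
opening: 0.0001
```

```bash
python3 - <<'E'
from h import *
from cell import read_state, optics, robot, spotter
s=read_state();print(s['t'],s['eef_pos'],np.round(R.from_rotvec(s['tcp_rot']).as_matrix(),3).tolist())
ims=[]
for c in ['scene','top']:
    d=optics.capture(c);cv2.imwrite(f'pics/{c}1.png',d['img']);ims.append(d['img'])
    for n in ['jar','head_top','clamp_ball']:
        for r in spotter.search_frame(c,n)[:3]:print(c,n,round(r['score'],2),np.round(r['bbox'],1).tolist())
a=cv2.resize(ims[0][215:365,300:430],(390,450),interpolation=2);b=cv2.resize(ims[1][145:265,245:345],(400,480),interpolation=2)
o=np.zeros((480,790,3),np.uint8);o[:450,:390]=a;o[:480,390:]=b;cv2.imwrite('pics/crop2.png',o)
E
```

```text
6.7 [0.43954556 0.0541998  0.25290006] [[-0.988, 0.149, 0.039], [0.148, 0.989, -0.032], [-0.043, -0.025, -0.999]]
scene jar 0.71 [303.6, 237.7, 330.7, 271.9]
scene jar 0.67 [395.6, 274.8, 427.5, 317.5]
scene jar 0.55 [331.0, 282.9, 346.6, 308.1]
scene head_top 0.71 [321.7, 223.8, 406.6, 288.3]
scene clamp_ball 0.58 [377.3, 230.5, 409.9, 286.5]
top jar 0.88 [314.9, 279.6, 341.2, 301.2]
top jar 0.62 [297.3, 219.2, 316.9, 233.8]
top jar 0.58 [237.1, 221.8, 261.8, 246.4]
top head_top 0.86 [257.3, 91.4, 330.7, 226.2]
top clamp_ball 0.5 [253.2, 159.0, 283.4, 179.6]
```

View pics/crop2.png

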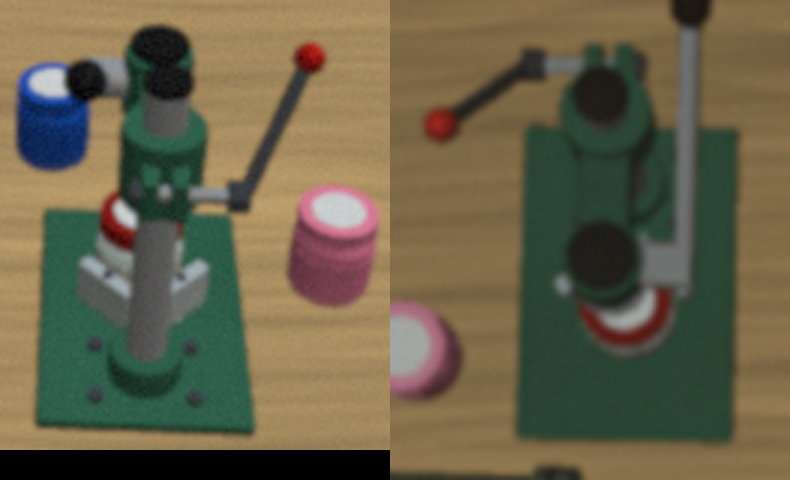

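```bash
python3 - <<'E'
from h import *
im=cv2.imread('pics/top1.png');b=im[:,:,0].astype(int);g=im[:,:,1].astype(int);r=im[:,:,2].astype(int)
for nm,f in(('before','top0'),('after','top1')):
    im=cv2.imread(f'pics/{f}.png').astype(int)
    m=((im[:,:,2]>im[:,:,1]*1.8)&(im[:,:,2]>im[:,:,0]*1.8)&(im[:,:,2]>60)); m[:205]=0;m[260:]=0;m[:,:280]=0;m[:,330:]=0
    ys,xs=np.nonzero(m)
    # outer edge via lower hull circle fit of known radius
    pts=cv2.convexHull(np.c_[xs,ys].astype(np.float32))[:,0]
    from scipy.optimize import least_squares
    ed=np.array([(x,ys[xs==x].max()) for x in np.unique(xs)],float)
    f0=lambda p:np.hypot(ed[:,0]-p[0],ed[:,1]-p[1])-p[2]
    rr=11.9
    f1=lambda p:np.hypot(ed[:,0]-p[0],ed[:,1]-p[1])-rr
    p=least_squares(f0,[304,225,12],loss='soft_l1').x;q=least_squares(f1,[304,225],loss='soft_l1').x
    print(nm,len(xs),xs.min(),xs.max(),ys.min(),ys.max(),p,q,onz('top',q[0],q[1],.095))
# press model projections
for yaw,s in((-2.6,(.6017,.0186)),(-2.6,(.606,.021))):
    print('seat at lid height',proj('top',[*s,.095]),'pad-top head',proj('top',[*s,.2375]))
E
```

```text
before 159 291 313 224 246 [302.07218854 234.41764534  11.1544719 ] [302.07683173 254.51174655] [0.50825893 0.02169736 0.095     ]
after 87 293 314 218 230 [303.27942694 219.07842455  11.11945871] [303.23152068 218.16470581] [0.60207728 0.01694205 0.095     ]
seat at lid height (np.float64(302.58335269120886), np.float64(218.3016578717221)) pad-top head (np.float64(298.3435562856808), np.float64(208.83172154793428))
seat at lid height (np.float64(301.6234608596949), np.float64(216.67968225815406)) pad-top head (np.float64(297.24836126748767), np.float64(206.98238299770603))
```

The top fit puts the lid about 2 mm off in both −x and −y, which fits the jar resting on the right wall only. I'll nudge it again from the right-front (tool yaw about +12°).

```bash
python3 -c "
from h import *
plan([.478,-.007,.135],Rt(40,12),7)"
```

```text
{"delta_pos":[-6.6, -7.3, 16.5],"dr":[-1.3, -5.37, -2.72],"jaw":-1},
{"delta_pos":[-4.7, -7.9, 16.8],"dr":[-1.3, -5.37, -2.72],"jaw":-1},
{"delta_pos":[-2.7, -8.5, 17.0],"dr":[-1.3, -5.37, -2.72],"jaw":-1},
{"delta_pos":[-0.7, -8.9, 17.0],"dr":[-1.3, -5.37, -2.72],"jaw":-1},
{"delta_pos":[1.3, -9.3, 16.7],"dr":[-1.3, -5.37, -2.72],"jaw":-1},
{"delta_pos":[3.3, -9.5, 16.3],"dr":[-1.3, -5.37, -2.72],"jaw":-1},
{"delta_pos":[5.3, -9.7, 15.7],"dr":[-1.3, -5.37, -2.72],"jaw":-1},
angle/row 6.157953713491943
```

drive_tool(
  increments=[
    {"delta_pos": [-6.5,-7,16],"dr": [-1.3,-5.4,-2.7],"jaw": -1},
    {"delta_pos": [-4.7,-8,17],"dr": [-1.3,-5.4,-2.7],"jaw": -1},
    {"delta_pos": [-2.7,-8.5,17],"dr": [-1.3,-5.4,-2.7],"jaw": -1},
    {"delta_pos": [-0.7,-9,17],"dr": [-1.3,-5.4,-2.7],"jaw": -1},
    {"delta_pos": [1.3,-9.3,17],"dr": [-1.3,-5.4,-2.7],"jaw": -1},
  ],
)

```text
t: 7.6
eef_pos: [0.4668, 0.0139, 0.1677]
tcp_rot: [-0.149, 2.61, 0.058]
ft_force: [0.3, 0.4, -1.2]
opening: 0.0002
```

drive_tool(
  increments=[
    {"delta_pos": [3.3,-9.5,16],"dr": [-1.3,-5.4,-2.7],"jaw": -1},
    {"delta_pos": [5,-9.7,15],"dr": [-1.3,-5.4,-2.7],"jaw": -1},
    {"delta_pos": [0,0,0],"dr": [0,0,0],"jaw": -1},
  ],
)

```text
t: 7.9
eef_pos: [0.4682, 0.0081, 0.1414]
tcp_rot: [-0.232, 2.492, 0.102]
ft_force: [-0.6, 0.7, -0.9]
opening: -0.0001
```

```bash
python3 -c "
from h import *
from cell import read_state
s=read_state();print(s['eef_pos']);G=Rt(40,12)
plan([.546,.004,.044],G,5)
Rg=R.from_matrix(G)
for d in ([4.9,1,0],[0,5,0],[0,0,5]): print(d,Rg.inv().apply(d).round(2))"
```

```text
[0.46823409 0.00808369 0.1413919 ]
{"delta_pos":[-0.5, -4.1, 24.6],"dr":[0.04, -0.65, -0.29],"jaw":-1},
{"delta_pos":[-0.2, -4.1, 24.6],"dr":[0.04, -0.65, -0.29],"jaw":-1},
{"delta_pos":[0.1, -4.1, 24.6],"dr":[0.04, -0.65, -0.29],"jaw":-1},
{"delta_pos":[0.4, -4.1, 24.6],"dr":[0.04, -0.65, -0.29],"jaw":-1},
{"delta_pos":[0.7, -4.1, 24.6],"dr":[0.04, -0.65, -0.29],"jaw":-1},
angle/row 0.7115279359290317
[4.9, 1, 0] [-3.83 -0.04  3.21]
[0, 5, 0] [-0.8   4.89  0.67]
[0, 0, 5] [-3.21  0.   -3.83]
```

drive_tool(
  increments=[
    {"delta_pos": [0,-4,24],"dr": [0,-0.6,-0.3],"jaw": -1},
    {"delta_pos": [0,-4,24],"dr": [0,-0.6,-0.3],"jaw": -1},
    {"delta_pos": [0,-4,24],"dr": [0,-0.6,-0.3],"jaw": -1},
    {"delta_pos": [1,-4,24],"dr": [0,-0.6,-0.3],"jaw": -1},
    {"delta_pos": [0,0,0],"dr": [0,0,0],"jaw": -1},
  ],
)

```text
t: 8.4
eef_pos: [0.533, 0.0171, 0.0842]
tcp_rot: [-0.232, 2.479, 0.075]
ft_force: [-0.1, 0.3, -0.0]
opening: -0.0001
```

drive_tool(
  increments=[
    {"delta_pos": [5,-4.5,9.5],"dr": [0,0,0],"jaw": -1},
    {"delta_pos": [5,-4.5,9.5],"dr": [0,0,0],"jaw": -1},
    {"delta_pos": [5,-4.5,9.5],"dr": [0,0,0],"jaw": -1},
    {"delta_pos": [5,-4.5,9.5],"dr": [0,0,0],"jaw": -1},
    {"delta_pos": [0,0,0],"dr": [0,0,0],"jaw": -1},
  ],
)

```text
t: 8.9
eef_pos: [0.5481, 0.0092, 0.0585]
tcp_rot: [-0.221, 2.509, 0.058]
ft_force: [-0.4, -0.9, 0.4]
opening: 0.0001
```

```bash
python3 -c "
from h import *
from cell import read_state
s=read_state();print(s['eef_pos'])
plan([.548,.005,.042],None,2)
Rg=R.from_rotvec(s['tcp_rot']);print(Rg.as_matrix().round(3).tolist())
for d in ([4.9,1.2,0],[0,5,0],[0,0,5]): print(d,Rg.inv().apply(d).round(2))"
```

```text
[0.54805529 0.00923528 0.05846108]
{"delta_pos":[5.1, -2.0, 6.5],"dr":[0.0, 0.0, 0.0],"jaw":-1},
{"delta_pos":[5.1, -2.0, 6.5],"dr":[0.0, 0.0, 0.0],"jaw":-1},
angle/row 0.0
[[-0.799, -0.172, 0.577], [-0.145, 0.985, 0.093], [-0.584, -0.009, -0.812]]
[4.9, 1.2, 0] [-4.09  0.34  2.94]
[0, 5, 0] [-0.72  4.93  0.46]
[0, 0, 5] [-2.92 -0.05 -4.06]
```

Lower it, then push in 3–5 mm steps.

drive_tool(
  increments=[
    {"delta_pos": [5.5,-2,6.5],"dr": [0,0,0],"jaw": -1},
    {"delta_pos": [5.5,-2,6.5],"dr": [0,0,0],"jaw": -1},
    {"delta_pos": [1,0,1],"dr": [0,0,0],"jaw": -1},
    {"delta_pos": [-4,0.3,3],"dr": [0,0,0],"jaw": -1},
  ],
)

```text
t: 9.3
eef_pos: [0.5535, 0.0092, 0.0454]
tcp_rot: [-0.214, 2.525, 0.051]
ft_force: [0.1, -0.5, -0.3]
opening: -0.0
```

drive_tool(
  increments=[
    {"delta_pos": [-4,0.3,3],"dr": [0,0,0],"jaw": -1},
  ],
)

```text
t: 9.4
eef_pos: [0.5588, 0.0103, 0.0452]
tcp_rot: [-0.213, 2.525, 0.051]
ft_force: [0.2, -0.3, 0.3]
opening: -0.0002
```

drive_tool(
  increments=[
    {"delta_pos": [-3,0.3,2.1],"dr": [0,0,0],"jaw": -1},
  ],
)

```text
t: 9.5
eef_pos: [0.5628, 0.0113, 0.0453]
tcp_rot: [-0.214, 2.525, 0.051]
ft_force: [-5.6, 0.6, 1.2]
opening: -0.0001
```

drive_tool(
  increments=[
    {"delta_pos": [-3,0.3,2.1],"dr": [0,0,0],"jaw": -1},
  ],
)

```text
t: 9.6
eef_pos: [0.5643, 0.0137, 0.0439]
tcp_rot: [-0.217, 2.529, 0.055]
ft_force: [-20.0, -1.0, 13.0]
opening: -0.0
```

drive_tool(
  increments=[
    {"delta_pos": [-3.5,1.5,2.5],"dr": [0,0,0],"jaw": -1},
  ],
)

```text
t: 9.7
eef_pos: [0.5657, 0.017, 0.0423]
tcp_rot: [-0.219, 2.533, 0.058]
ft_force: [-26.8, -11.3, 17.5]
opening: -0.0001
```

drive_tool(
  increments=[
    {"delta_pos": [-3.5,1.5,2.5],"dr": [0,0,0],"jaw": -1},
  ],
)

```text
t: 9.8
eef_pos: [0.5656, 0.0186, 0.0397]
tcp_rot: [-0.219, 2.538, 0.056]
ft_force: [-26.3, -14.4, 10.2]
opening: -0.0001
```

```bash
cat > fit.py <<'E'
from h import *
from cell import read_state, optics
from scipy.optimize import least_squares
d=optics.capture('top');im=d['img'].astype(int);cv2.imwrite('pics/topN.png',d['img'])
m=((im[:,:,2]>im[:,:,1]*1.8)&(im[:,:,2]>im[:,:,0]*1.8)&(im[:,:,2]>60)); m[:205]=0;m[260:]=0;m[:,:280]=0;m[:,330:]=0
ys,xs=np.nonzero(m)
ed=np.array([(x,ys[xs==x].max()) for x in np.unique(xs)],float)
print(len(xs),xs.min(),xs.max(),ys.max(),least_squares(lambda p:np.hypot(ed[:,0]-p[0],ed[:,1]-p[1])-11.14,[304,222],loss='soft_l1').x)
s=read_state();print(s['eef_pos'],s['ft_force'])
E
python3 fit.py
```

```text
85 292 313 229 [302.14678197 217.89028665]
[0.56504489 0.01948145 0.03904177] [-14.46389693  -7.63248588   3.37183139]
```

drive_tool(
  increments=[
    {"delta_pos": [-3.2,-1,2.3],"dr": [0,0,0],"jaw": -1},
  ],
)

```text
t: 9.95
eef_pos: [0.565, 0.0197, 0.0365]
tcp_rot: [-0.221, 2.546, 0.06]
ft_force: [-16.1, -4.3, 8.8]
opening: 0.0001
```

drive_tool(
  increments=[
    {"delta_pos": [-3.2,-1,2.3],"dr": [0,0,0],"jaw": -1},
  ],
)

```text
t: 10.05
eef_pos: [0.5649, 0.02, 0.0338]
tcp_rot: [-0.222, 2.552, 0.063]
ft_force: [-17.6, -5.6, 11.1]
opening: 0.0004
```

```bash
python3 fit.py
```

```text
86 292 313 229 [302.00684047 217.96382215]
[0.56492422 0.02001513 0.03362594] [-16.00408069  -4.89256015   8.15023371]
```

```bash
python3 - <<'E'
from h import *
np.set_printoptions(precision=4,suppress=True)
print('grip end',tri((328.3,241.5),(320.5,108)),tri((328.3,241.5),(320.5,150)))
for z in (.2,.25,.3,.35,.4): print(z,onz('top',320.5,108,z),onz('top',320.3,150,z),onz('top',318,205,z))
print(onz('top',298.5,207.5,.2375))
plan([.478,.0,.14],Rt(25,0),4)
E
```

```text
grip end (array([ 0.7925, -0.0378,  0.3434]), np.float64(0.0017848883877747052)) (array([ 0.7198, -0.0339,  0.2914]), np.float64(0.003494447534190967))
0.2 [ 0.8523 -0.0363  0.2   ] [ 0.7485 -0.0334  0.2   ] [ 0.6161 -0.0249  0.2   ]
0.25 [ 0.8314 -0.0372  0.25  ] [ 0.7328 -0.0344  0.25  ] [ 0.607  -0.0263  0.25  ]
0.3 [ 0.8106 -0.038   0.3   ] [ 0.717  -0.0354  0.3   ] [ 0.5978 -0.0277  0.3   ]
0.35 [ 0.7897 -0.0388  0.35  ] [ 0.7013 -0.0363  0.35  ] [ 0.5886 -0.0291  0.35  ]
0.4 [ 0.7688 -0.0397  0.4   ] [ 0.6856 -0.0373  0.4   ] [ 0.5794 -0.0305  0.4   ]
[0.6048 0.0182 0.2375]
{"delta_pos":[4.0, -1.3, -34.4],"dr":[1.17, 2.06, 2.18],"jaw":-1},
{"delta_pos":[5.2, -2.1, -34.2],"dr":[1.17, 2.06, 2.18],"jaw":-1},
{"delta_pos":[6.3, -3.1, -34.0],"dr":[1.17, 2.06, 2.18],"jaw":-1},
{"delta_pos":[7.4, -4.0, -33.7],"dr":[1.17, 2.06, 2.18],"jaw":-1},
angle/row 3.221051760643893
```

drive_tool(
  increments=[
    {"delta_pos": [5,0,-5],"dr": [0,0,0],"jaw": -1},
    {"delta_pos": [5,-2,-30],"dr": [0,0,0],"jaw": -1},
    {"delta_pos": [4,-2,-40],"dr": [1,2,2],"jaw": -1},
    {"delta_pos": [4,-3,-40],"dr": [1,3,2],"jaw": -1},
    {"delta_pos": [0,0,-40],"dr": [1,6,2],"jaw": -1},
  ],
)

```text
t: 10.6
eef_pos: [0.4641, 0.0001, 0.1456]
tcp_rot: [-0.072, 2.775, 0.027]
ft_force: [1.7, 1.6, -0.1]
opening: 0.0002
```

```bash
python3 fit.py; python3 -c "
from h import *
G=Rt(0,-8)
plan([.5,.02,.28],G,6)
plan([.603,.0195,.275],G,4,p=[.5,.02,.28],R0=R.from_matrix(G))"
```

```text
86 292 313 229 [302.0770785  217.97922249]
[ 0.47016594 -0.00135954  0.15546995] [4.65548489 2.44493009 4.49084194]
{"delta_pos":[-12.4, 3.4, -17.4],"dr":[0.39, 3.58, 1.8],"jaw":-1},
{"delta_pos":[-11.2, 3.6, -18.2],"dr":[0.39, 3.58, 1.8],"jaw":-1},
{"delta_pos":[-9.9, 3.9, -18.8],"dr":[0.39, 3.58, 1.8],"jaw":-1},
{"delta_pos":[-8.6, 4.0, -19.4],"dr":[0.39, 3.58, 1.8],"jaw":-1},
{"delta_pos":[-7.2, 4.1, -20.0],"dr":[0.39, 3.58, 1.8],"jaw":-1},
{"delta_pos":[-5.8, 4.2, -20.4],"dr":[0.39, 3.58, 1.8],"jaw":-1},
angle/row 4.029119233783182
{"delta_pos":[-25.5, 3.5, 1.3],"dr":[0.0, 0.0, 0.0],"jaw":-1},
{"delta_pos":[-25.5, 3.5, 1.3],"dr":[0.0, 0.0, 0.0],"jaw":-1},
{"delta_pos":[-25.5, 3.5, 1.3],"dr":[0.0, 0.0, 0.0],"jaw":-1},
{"delta_pos":[-25.5, 3.5, 1.3],"dr":[0.0, 0.0, 0.0],"jaw":-1},
angle/row 0.0
```

drive_tool(
  increments=[
    {"delta_pos": [-12,3.4,-20],"dr": [0.4,3.6,1.8],"jaw": -1},
    {"delta_pos": [-11,3.6,-21],"dr": [0.4,3.6,1.8],"jaw": -1},
    {"delta_pos": [-10,4,-21],"dr": [0.4,3.6,1.8],"jaw": -1},
    {"delta_pos": [-8.6,4,-22],"dr": [0.4,3.6,1.8],"jaw": -1},
    {"delta_pos": [-7,4,-22],"dr": [0.4,3.6,1.8],"jaw": -1},
  ],
)

```text
t: 11.15
eef_pos: [0.4893, 0.0178, 0.2774]
tcp_rot: [0.178, 3.082, -0.002]
ft_force: [1.7, -0.3, -0.3]
opening: 0.0
```

drive_tool(
  increments=[
    {"delta_pos": [-6,4,-20],"dr": [0.4,3.6,1.8],"jaw": -1},
    {"delta_pos": [0,0,0],"dr": [0,0,0],"jaw": -1},
  ],
)

```text
t: 11.35
eef_pos: [0.4991, 0.0219, 0.3032]
tcp_rot: [-0.23, -3.131, 0.006]
ft_force: [-0.2, -0.4, -0.0]
opening: 0.0001
```

```bash
python3 -c "
from h import *
G=Rt(0,-8)
plan([.604,.0195,.285],G,5)"
```

```text
{"delta_pos":[-20.8, 2.6, 3.6],"dr":[-0.05, -0.02, -0.08],"jaw":-1},
{"delta_pos":[-20.8, 2.6, 3.6],"dr":[-0.05, -0.02, -0.08],"jaw":-1},
{"delta_pos":[-20.8, 2.6, 3.6],"dr":[-0.05, -0.02, -0.08],"jaw":-1},
{"delta_pos":[-20.8, 2.5, 3.6],"dr":[-0.05, -0.02, -0.08],"jaw":-1},
{"delta_pos":[-20.8, 2.5, 3.6],"dr":[-0.05, -0.02, -0.08],"jaw":-1},
angle/row 0.09552539844990338
```

drive_tool(
  increments=[
    {"delta_pos": [-21,2.6,3.6],"dr": [0,0,0],"jaw": -1},
    {"delta_pos": [-21,2.6,3.6],"dr": [0,0,0],"jaw": -1},
    {"delta_pos": [-21,2.6,3.6],"dr": [0,0,0],"jaw": -1},
    {"delta_pos": [-21,2.6,3.6],"dr": [0,0,0],"jaw": -1},
    {"delta_pos": [-20,2.6,3.6],"dr": [0,0,0],"jaw": -1},
  ],
)

```text
t: 11.85
eef_pos: [0.6035, 0.0205, 0.2813]
tcp_rot: [0.222, 3.134, -0.005]
ft_force: [0.3, 0.4, 1.0]
opening: 0.0002
```

drive_tool(
  increments=[
    {"delta_pos": [0,0,15],"dr": [0,0,0],"jaw": -1},
    {"delta_pos": [0,0,12],"dr": [0,0,0],"jaw": -1},
    {"delta_pos": [0,0,5],"dr": [0,0,0],"jaw": -1},
    {"delta_pos": [0,0,3],"dr": [0,0,0],"jaw": -1},
  ],
)

```text
t: 12.25
eef_pos: [0.6023, 0.0203, 0.2405]
tcp_rot: [-0.219, -3.132, 0.004]
ft_force: [-1.6, -0.1, 6.3]
opening: -0.0002
```

drive_tool(
  increments=[
    {"delta_pos": [0,0,4],"dr": [0,0,0],"jaw": -1},
    {"delta_pos": [0,0,4],"dr": [0,0,0],"jaw": -1},
    {"delta_pos": [0,0,4],"dr": [0,0,0],"jaw": -1},
    {"delta_pos": [0,0,4],"dr": [0,0,0],"jaw": -1},
    {"delta_pos": [0,0,4],"dr": [0,0,0],"jaw": -1},
  ],
)

```text
t: 12.75
eef_pos: [0.6024, 0.0203, 0.2308]
tcp_rot: [0.216, 3.126, -0.005]
ft_force: [-2.8, 0.6, 6.5]
opening: 0.0001
```

drive_tool(
  increments=[
    {"delta_pos": [0,0,3],"dr": [0,0,0],"jaw": -1},
    {"delta_pos": [0,0,3],"dr": [0,0,0],"jaw": -1},
  ],
)

```text
t: 12.95
eef_pos: [0.6024, 0.0203, 0.2295]
tcp_rot: [0.215, 3.122, -0.006]
ft_force: [-2.7, 0.5, 7.0]
opening: 0.0001
```

drive_tool(
  increments=[
    {"delta_pos": [0,0,6],"dr": [0,0,0],"jaw": -1},
    {"delta_pos": [0,0,6],"dr": [0,0,0],"jaw": -1},
    {"delta_pos": [0,0,6],"dr": [0,0,0],"jaw": -1},
    {"delta_pos": [0,0,6],"dr": [0,0,0],"jaw": -1},
    {"delta_pos": [0,0,4],"dr": [0,0,0],"jaw": -1},
  ],
)

```text
t: 13.45
eef_pos: [0.6024, 0.0203, 0.2138]
tcp_rot: [0.212, 3.112, -0.007]
ft_force: [-3.3, 0.0, 6.9]
opening: -0.0001
```

drive_tool(
  increments=[
    {"delta_pos": [0,0,3],"dr": [0,0,0],"jaw": -1},
  ],
)

```text
t: 13.55
eef_pos: [0.6024, 0.0203, 0.213]
tcp_rot: [0.211, 3.11, -0.007]
ft_force: [-2.5, 0.7, 6.9]
opening: -0.0004
```

drive_tool(
  increments=[
    {"delta_pos": [0,0,4],"dr": [0,0,0],"jaw": -1},
    {"delta_pos": [0,0,4],"dr": [0,0,0],"jaw": -1},
    {"delta_pos": [0,0,4],"dr": [0,0,0],"jaw": -1},
    {"delta_pos": [0,0,4],"dr": [0,0,0],"jaw": -1},
    {"delta_pos": [0,0,3],"dr": [0,0,0],"jaw": -1},
  ],
)

```text
t: 14.05
eef_pos: [0.6024, 0.0203, 0.2058]
tcp_rot: [0.208, 3.101, -0.009]
ft_force: [-3.8, -0.0, 7.3]
opening: 0.0
```

drive_tool(
  increments=[
    {"delta_pos": [0,0,3],"dr": [0,0,0],"jaw": -1},
    {"delta_pos": [0,0,3],"dr": [0,0,0],"jaw": -1},
  ],
)

```text
t: 14.25
eef_pos: [0.6024, 0.0203, 0.2044]
tcp_rot: [0.207, 3.098, -0.01]
ft_force: [-4.3, 0.7, 6.4]
opening: -0.0003
```

drive_tool(
  increments=[
    {"delta_pos": [0,0,3],"dr": [0,0,0],"jaw": -1},
    {"delta_pos": [0,0,3],"dr": [0,0,0],"jaw": -1},
  ],
)

```text
t: 14.45
eef_pos: [0.6024, 0.0203, 0.2031]
tcp_rot: [0.206, 3.094, -0.01]
ft_force: [-4.2, -0.7, 7.1]
opening: -0.0001
```

drive_tool(
  increments=[
    {"delta_pos": [0,0,3.3],"dr": [0,0,0],"jaw": -1},
    {"delta_pos": [0,0,3.3],"dr": [0,0,0],"jaw": -1},
    {"delta_pos": [0,0,3.3],"dr": [0,0,0],"jaw": -1},
  ],
)

```text
t: 14.75
eef_pos: [0.6025, 0.0203, 0.2003]
tcp_rot: [0.204, 3.089, -0.011]
ft_force: [-3.8, -0.2, 6.3]
opening: 0.0001
```

drive_tool(
  increments=[
    {"delta_pos": [0,0,3],"dr": [0,0,0],"jaw": -1},
    {"delta_pos": [0,0,3],"dr": [0,0,0],"jaw": -1},
    {"delta_pos": [0,0,3],"dr": [0,0,0],"jaw": -1},
  ],
)

```text
t: 15.05
eef_pos: [0.6025, 0.0203, 0.1981]
tcp_rot: [0.202, 3.085, -0.012]
ft_force: [-3.1, 0.2, 6.3]
opening: -0.0001
```

drive_tool(
  increments=[
    {"delta_pos": [0,0,3],"dr": [0,0,0],"jaw": -1},
    {"delta_pos": [0,0,3],"dr": [0,0,0],"jaw": -1},
    {"delta_pos": [0,0,3],"dr": [0,0,0],"jaw": -1},
  ],
)

```text
t: 15.35
eef_pos: [0.6024, 0.0204, 0.196]
tcp_rot: [0.2, 3.08, -0.013]
ft_force: [-3.8, 0.6, 7.2]
opening: -0.0005
```

drive_tool(
  increments=[
    {"delta_pos": [0,0,3],"dr": [0,0,0],"jaw": -1},
    {"delta_pos": [0,0,3],"dr": [0,0,0],"jaw": -1},
    {"delta_pos": [0,0,3],"dr": [0,0,0],"jaw": -1},
  ],
)

```text
t: 15.65
eef_pos: [0.6024, 0.0204, 0.1939]
tcp_rot: [0.198, 3.076, -0.014]
ft_force: [-3.8, 0.0, 7.7]
opening: 0.0001
```

drive_tool(
  increments=[
    {"delta_pos": [0,0,3],"dr": [0,0,0],"jaw": -1},
    {"delta_pos": [0,0,3],"dr": [0,0,0],"jaw": -1},
  ],
)

```text
t: 15.85
eef_pos: [0.6024, 0.0204, 0.1924]
tcp_rot: [0.197, 3.073, -0.014]
ft_force: [-3.4, 0.1, 7.2]
opening: -0.0002
```

drive_tool(
  increments=[
    {"delta_pos": [0,0,3],"dr": [0,0,0],"jaw": -1},
    {"delta_pos": [0,0,3],"dr": [0,0,0],"jaw": -1},
  ],
)

```text
t: 16.05
eef_pos: [0.6024, 0.0203, 0.1909]
tcp_rot: [0.196, 3.07, -0.015]
ft_force: [-4.0, 1.2, 7.1]
opening: -0.0001
```

drive_tool(
  increments=[
    {"delta_pos": [0,0,3],"dr": [0,0,0],"jaw": -1},
    {"delta_pos": [0,0,3],"dr": [0,0,0],"jaw": -1},
  ],
)

```text
t: 16.25
eef_pos: [0.6025, 0.0204, 0.1894]
tcp_rot: [0.194, 3.068, -0.015]
ft_force: [-3.5, 0.0, 7.1]
opening: 0.0003
```

drive_tool(
  increments=[
    {"delta_pos": [0,0,3],"dr": [0,0,0],"jaw": -1},
    {"delta_pos": [0,0,3],"dr": [0,0,0],"jaw": -1},
  ],
)

```text
t: 16.45
eef_pos: [0.6025, 0.0204, 0.1879]
tcp_rot: [0.193, 3.065, -0.016]
ft_force: [-4.3, -0.5, 7.0]
opening: 0.0
```

drive_tool(
  increments=[
    {"delta_pos": [0,0,3],"dr": [0,0,0],"jaw": -1},
    {"delta_pos": [0,0,3],"dr": [0,0,0],"jaw": -1},
  ],
)

```text
t: 16.65
eef_pos: [0.6025, 0.0204, 0.1868]
tcp_rot: [0.192, 3.062, -0.017]
ft_force: [-5.9, 0.7, 10.8]
opening: 0.0001
```

drive_tool(
  increments=[
    {"delta_pos": [0,0,3],"dr": [0,0,0],"jaw": -1},
    {"delta_pos": [0,0,3],"dr": [0,0,0],"jaw": -1},
  ],
)

```text
t: 16.85
eef_pos: [0.6025, 0.0204, 0.1868]
tcp_rot: [0.19, 3.06, -0.018]
ft_force: [-6.2, -0.3, 9.7]
opening: 0.0002
```

drive_tool(
  increments=[
    {"delta_pos": [0,0,3],"dr": [0,0,0],"jaw": -1},
    {"delta_pos": [0,0,3],"dr": [0,0,0],"jaw": -1},
  ],
)

```text
t: 17.05
eef_pos: [0.6025, 0.0204, 0.1868]
tcp_rot: [0.189, 3.057, -0.018]
ft_force: [-4.7, 0.9, 11.3]
opening: 0.0003
```

drive_tool(
  increments=[
    {"delta_pos": [0,0,-10],"dr": [0,0,0],"jaw": -1},
    {"delta_pos": [0,0,-25],"dr": [0,0,0],"jaw": -1},
    {"delta_pos": [0,0,-35],"dr": [0,0,0],"jaw": -1},
    {"delta_pos": [0,0,-35],"dr": [0,0,0],"jaw": -1},
  ],
)

```text
t: 17.45
eef_pos: [0.5898, 0.0226, 0.2909]
tcp_rot: [0.189, 3.066, -0.018]
ft_force: [0.3, -1.1, 0.5]
opening: -0.0001
```

```bash
python3 - <<'E'
from h import *
from cell import read_state, optics, spotter
ims=[]
for c in ['scene','top']:
    d=optics.capture(c);cv2.imwrite(f'pics/{c}2.png',d['img']);ims.append(d['img'])
    im=d['img'].astype(int);m=((im[:,:,2]>im[:,:,1]*2.2)&(im[:,:,2]>im[:,:,0]*2.2)&(im[:,:,2]>90)).astype(np.uint8)
    n,l,st,ce=cv2.connectedComponentsWithStats(m)
    for i in range(1,n):
        if st[i,4]>8 and 240<ce[i,0]<420 and 140<ce[i,1]<300:print(c,ce[i].round(1),st[i,4])
a=cv2.resize(ims[0][215:365,300:430],(390,450),interpolation=2);b=cv2.resize(ims[1][145:265,245:345],(400,480),interpolation=2)
o=np.zeros((480,790,3),np.uint8);o[:450,:390]=a;o[:480,390:]=b;cv2.imwrite('pics/crop3.png',o)
plan([.672,.104,.26],Rt(0,-5),4)
E
```

```text
scene [399.6 257.4] 50
scene [336.6 286.5] 16
{"delta_pos":[-16.1, 22.7, 10.6],"dr":[-0.12, 1.21, -0.51],"jaw":-1},
{"delta_pos":[-16.5, 22.6, 10.3],"dr":[-0.12, 1.21, -0.51],"jaw":-1},
{"delta_pos":[-16.9, 22.4, 10.0],"dr":[-0.12, 1.21, -0.51],"jaw":-1},
{"delta_pos":[-17.3, 22.2, 9.7],"dr":[-0.12, 1.21, -0.51],"jaw":-1},
angle/row 1.3152831614439846
```

View pics/crop3.png

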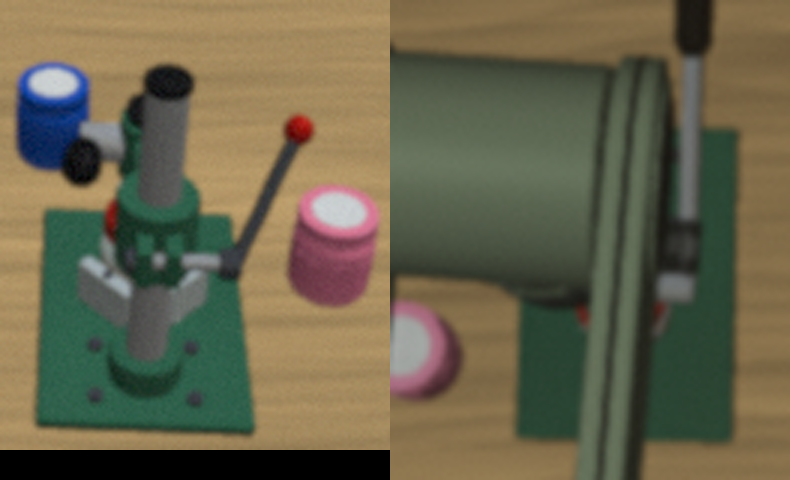

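The head is down on the lid, the jar is in the vee, and the ball is at scene (399.6,257.4). Next I'll work out where the ball is.

```bash
python3 - <<'E'
from h import *
for z in (.215,.22,.225):
    p=onz('scene',399.6,257.4,z);print(p.round(4),'dist to pivot',np.hypot(p[0]-.724,p[2]-.154).round(4))
E
```

```text
[0.6635 0.1092 0.215 ] dist to pivot 0.0859
[0.67   0.1075 0.22  ] dist to pivot 0.0853
[0.6766 0.1059 0.225 ] dist to pivot 0.0854
```

drive_tool(
  increments=[
    {"delta_pos": [-16,23,10],"dr": [0,1.2,-0.5],"jaw": -1},
    {"delta_pos": [-16,23,9],"dr": [0,1.2,-0.5],"jaw": -1},
    {"delta_pos": [-17,22,8],"dr": [0,1.2,-0.5],"jaw": -1},
    {"delta_pos": [-17,18,5],"dr": [0,1.2,-0.5],"jaw": -1},
    {"delta_pos": [0,0,0],"dr": [0,0,0],"jaw": -1},
  ],
)

```text
t: 18.05
eef_pos: [0.6729, 0.1018, 0.2711]
tcp_rot: [0.139, 3.134, -0.014]
ft_force: [0.2, 0.4, -0.3]
opening: 0.0002
```

drive_tool(
  increments=[
    {"delta_pos": [-4,4,15],"dr": [0,0,0],"jaw": -1},
    {"delta_pos": [0,0,14],"dr": [0,0,0],"jaw": -1},
    {"delta_pos": [0,0,5],"dr": [0,0,0],"jaw": -1},
    {"delta_pos": [0,0,3],"dr": [0,0,0],"jaw": -1},
  ],
)

```text
t: 18.45
eef_pos: [0.6759, 0.1043, 0.2302]
tcp_rot: [0.14, 3.135, -0.015]
ft_force: [-0.7, -0.2, -0.6]
opening: -0.0001
```

drive_tool(
  increments=[
    {"delta_pos": [0,0,3],"dr": [0,0,0],"jaw": -1},
  ],
)

```text
t: 18.55
eef_pos: [0.6745, 0.1044, 0.2281]
tcp_rot: [0.141, 3.138, -0.014]
ft_force: [-7.4, 1.9, 11.2]
opening: 0.0001
```

drive_tool(
  increments=[
    {"delta_pos": [0,0,3],"dr": [0,0,0],"jaw": -1},
  ],
)

```text
t: 18.65
eef_pos: [0.6735, 0.1045, 0.2274]
tcp_rot: [0.141, 3.138, -0.013]
ft_force: [-5.4, 0.7, 10.1]
opening: -0.0002
```

drive_tool(
  increments=[
    {"delta_pos": [2,0,-10],"dr": [0,0,0],"jaw": -1},
    {"delta_pos": [0,0,-30],"dr": [0,0,0],"jaw": -1},
    {"delta_pos": [-25,0,0],"dr": [0,0,0],"jaw": -1},
    {"delta_pos": [-25,2,0],"dr": [0,0,0],"jaw": -1},
    {"delta_pos": [0,0,0],"dr": [0,0,0],"jaw": -1},
  ],
)

```text
t: 19.15
eef_pos: [0.7224, 0.1008, 0.2751]
tcp_rot: [0.144, 3.13, -0.013]
ft_force: [-0.7, -0.6, -0.3]
opening: 0.0001
```

```bash
python3 - <<'E'
from h import *
from cell import read_state, optics
s=read_state();print(s['eef_pos'])
p=np.array(s['eef_pos']);
o=[]
for c in('scene','top'):
    d=optics.capture(c);im=d['img'];cv2.imwrite(f'pics/{c}3.png',im)
    if c=='scene':print('tcp px',proj(c,p));o.append(cv2.resize(im[195:315,320:440],(480,480),interpolation=2))
s=read_state();p=np.array(s['eef_pos']);d=optics.capture('wrist');print('wrist',d['fx'],d['cx'],d['cy'],np.round(d['tool_from_camera'],3).tolist())
o.append(cv2.resize(d['img'],(320,240)));w=np.zeros((480,800,3),np.uint8);w[:,:480]=o[0];w[:240,480:]=o[1];cv2.imwrite('pics/c4.png',w)
E
```

```text
[0.72240424 0.10076978 0.27514728]
tcp px (np.float64(404.4170740253876), np.float64(250.53373731202504))
wrist 344.6073651912265 324.9858035286508 238.87725640778774 [[-0.001, -0.959, -0.284, 0.071], [1.0, -0.001, -0.001, 0.001], [0.001, -0.284, 0.959, -0.143], [0.0, 0.0, 0.0, 1.0]]
```

View pics/c4.png

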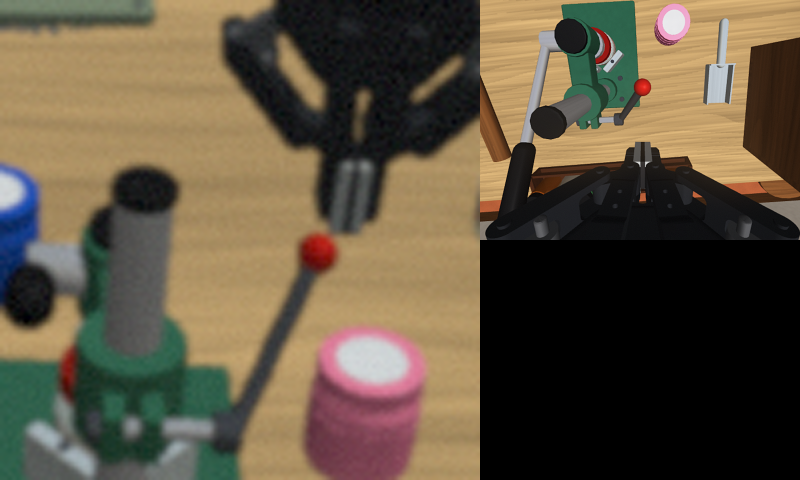

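The wrist view shows the ball at full-frame (324,174), in front of the fingers. I'll combine that with the scene ray.

```bash
python3 - <<'E'
from h import *
from cell import read_state
s=read_state();Rm=R.from_rotvec(s['tcp_rot']).as_matrix();p=np.array(s['eef_pos'])
T=np.array([[-0.001,-0.959,-0.284,0.071],[1,-0.001,-0.001,0.001],[0.001,-0.284,0.959,-0.143]])
o1=p+Rm@T[:,3];d1=Rm@T[:,:3]@np.array([(324-324.99)/344.6,(174-238.88)/344.6,1])
o2,d2=ray('scene',399.6,257.6)
k=np.linalg.lstsq(np.c_[d1,-d2],o2-o1,rcond=None)[0];print(o1+d1*k[0],o2+d2*k[1],(Rm.round(3)).tolist())
E
```

```text
[0.66916517 0.1057988  0.2192211 ] [0.66963391 0.10766897 0.21923024] [[-0.996, 0.091, 0.003], [0.091, 0.996, -0.008], [-0.004, -0.008, -1.0]]
```

drive_tool(
  increments=[
    {"delta_pos": [15,1,14],"dr": [0,0,0],"jaw": -1},
    {"delta_pos": [15,1,14],"dr": [0,0,0],"jaw": -1},
    {"delta_pos": [13,1,11],"dr": [0,0,0],"jaw": -1},
    {"delta_pos": [0,0,0],"dr": [0,0,0],"jaw": -1},
  ],
)

```text
t: 19.7
eef_pos: [0.6721, 0.1081, 0.234]
tcp_rot: [0.143, 3.136, -0.013]
ft_force: [0.4, -0.7, -1.1]
opening: -0.0002
```

drive_tool(
  increments=[
    {"delta_pos": [-7,0,1],"dr": [0,0,0],"jaw": -1},
    {"delta_pos": [3,0,4],"dr": [0,0,0],"jaw": -1},
    {"delta_pos": [4.3,-0.4,4.1],"dr": [0,0,0],"jaw": -1},
  ],
)

```text
t: 20.0
eef_pos: [0.6735, 0.1074, 0.2272]
tcp_rot: [0.142, 3.131, -0.013]
ft_force: [-0.2, 1.0, 2.0]
opening: 0.0002
```

drive_tool(
  increments=[
    {"delta_pos": [4.3,-0.4,4.1],"dr": [0,0,0],"jaw": -1},
  ],
)

```text
t: 20.1
eef_pos: [0.6696, 0.1076, 0.224]
tcp_rot: [0.143, 3.13, -0.012]
ft_force: [-1.0, 1.2, 4.0]
opening: 0.0003
```

drive_tool(
  increments=[
    {"delta_pos": [4,-0.4,4.5],"dr": [0,0,0],"jaw": -1},
    {"delta_pos": [4,-0.4,4.8],"dr": [0,0,0],"jaw": -1},
  ],
)

```text
t: 20.3
eef_pos: [0.6613, 0.108, 0.216]
tcp_rot: [0.142, 3.129, -0.01]
ft_force: [-2.8, 1.9, 3.4]
opening: 0.0001
```

drive_tool(
  increments=[
    {"delta_pos": [3.6,-0.3,5],"dr": [0,0,0],"jaw": -1},
    {"delta_pos": [3.3,-0.3,5.3],"dr": [0,0,0],"jaw": -1},
  ],
)

```text
t: 20.5
eef_pos: [0.6531, 0.1082, 0.2055]
tcp_rot: [0.142, 3.129, -0.01]
ft_force: [-2.8, 0.9, 3.5]
opening: 0.0001
```

drive_tool(
  increments=[
    {"delta_pos": [3,-0.3,5.5],"dr": [0,0,0],"jaw": -1},
    {"delta_pos": [2.8,-0.3,5.7],"dr": [0,0,0],"jaw": -1},
  ],
)

```text
t: 20.7
eef_pos: [0.6466, 0.1081, 0.1927]
tcp_rot: [0.142, 3.13, -0.01]
ft_force: [-1.1, 0.9, 1.2]
opening: 0.0004
```

drive_tool(
  increments=[
    {"delta_pos": [1.2,-0.1,6],"dr": [0,0,0],"jaw": -1},
    {"delta_pos": [1,-0.1,6],"dr": [0,0,0],"jaw": -1},
  ],
)

```text
t: 20.9
eef_pos: [0.6438, 0.1076, 0.1787]
tcp_rot: [0.142, 3.131, -0.011]
ft_force: [-0.7, 0.1, 1.6]
opening: -0.0004
```

drive_tool(
  increments=[
    {"delta_pos": [0.6,0,6],"dr": [0,0,0],"jaw": -1},
    {"delta_pos": [0.4,0,6],"dr": [0,0,0],"jaw": -1},
  ],
)

```text
t: 21.1
eef_pos: [0.6427, 0.1073, 0.1647]
tcp_rot: [0.142, 3.131, -0.012]
ft_force: [-0.9, 0.1, 1.2]
opening: 0.0005
```

drive_tool(
  increments=[
    {"delta_pos": [0.2,0,6],"dr": [0,0,0],"jaw": -1},
  ],
)

```text
t: 21.2
eef_pos: [0.6426, 0.1072, 0.1579]
tcp_rot: [0.142, 3.131, -0.012]
ft_force: [-0.4, 1.2, 0.8]
opening: -0.0001
```

drive_tool(
  increments=[
    {"delta_pos": [0,0,5],"dr": [0,0,0],"jaw": -1},
  ],
)

```text
t: 21.3
eef_pos: [0.6426, 0.1071, 0.152]
tcp_rot: [0.142, 3.132, -0.012]
ft_force: [-1.5, 0.9, 1.6]
opening: -0.0002
```

drive_tool(
  increments=[
    {"delta_pos": [-0.5,0,3.5],"dr": [0,0,0],"jaw": -1},
  ],
)

```text
t: 21.4
eef_pos: [0.643, 0.107, 0.1478]
tcp_rot: [0.142, 3.132, -0.012]
ft_force: [-0.6, -0.1, 1.0]
opening: 0.0001
```

drive_tool(
  increments=[
    {"delta_pos": [-0.5,0,3],"dr": [0,0,0],"jaw": -1},
  ],
)

```text
t: 21.5
eef_pos: [0.6436, 0.1069, 0.1443]
tcp_rot: [0.143, 3.132, -0.012]
ft_force: [-0.6, 0.3, 1.7]
opening: -0.0003
```

drive_tool(
  increments=[
    {"delta_pos": [-0.5,0,3],"dr": [0,0,0],"jaw": -1},
  ],
)

```text
t: 21.6
eef_pos: [0.6442, 0.1068, 0.1413]
tcp_rot: [0.142, 3.132, -0.012]
ft_force: [-4.8, -0.2, 12.4]
opening: -0.0001
```

drive_tool(
  increments=[
    {"delta_pos": [-0.5,0,3],"dr": [0,0,0],"jaw": -1},
  ],
)

```text
t: 21.7
eef_pos: [0.6444, 0.1069, 0.1408]
tcp_rot: [0.142, 3.133, -0.012]
ft_force: [-11.0, 0.4, 21.0]
opening: -0.0002
```

Stop reached (force jumped at z 0.141). Retreat and check.

drive_tool(
  increments=[
    {"delta_pos": [0,0,-5],"dr": [0,0,0],"jaw": -1},
    {"delta_pos": [0,0,-30],"dr": [0,0,0],"jaw": -1},
    {"delta_pos": [0,0,-45],"dr": [0,0,0],"jaw": -1},
    {"delta_pos": [0,0,-45],"dr": [0,0,0],"jaw": -1},
    {"delta_pos": [0,10,-40],"dr": [0,0,0],"jaw": -1},
  ],
)

```text
t: 22.2
eef_pos: [0.6417, 0.1162, 0.3017]
tcp_rot: [-0.145, -3.129, 0.017]
ft_force: [1.1, 0.1, -0.8]
opening: 0.0002
```

drive_tool(
  increments=[
    {"delta_pos": [35,30,0],"dr": [0,0,0],"jaw": -1},
    {"delta_pos": [35,30,0],"dr": [0,0,0],"jaw": -1},
    {"delta_pos": [35,30,0],"dr": [0,0,0],"jaw": -1},
    {"delta_pos": [30,30,0],"dr": [0,0,0],"jaw": -1},
    {"delta_pos": [0,0,0],"dr": [0,0,0],"jaw": -1},
  ],
)

```text
t: 22.7
eef_pos: [0.5232, 0.2523, 0.3118]
tcp_rot: [0.152, 3.12, -0.008]
ft_force: [-0.7, 0.2, -0.1]
opening: -0.0001
```

```bash
python3 fit.py; python3 - <<'E'
from h import *
from cell import optics
a=optics.capture('scene')['img'];b=optics.capture('top')['img'];cv2.imwrite('pics/scene4.png',a);cv2.imwrite('pics/top4.png',b)
a=cv2.resize(a[215:365,300:430],(390,450),interpolation=2);b=cv2.resize(b[145:265,245:345],(400,480),interpolation=2)
o=np.zeros((480,790,3),np.uint8);o[:450,:390]=a;o[:480,390:]=b;cv2.imwrite('pics/crop5.png',o)
E
```

```text
67 292 312 229 [302.03873974 217.86270494]
[0.52468897 0.25051497 0.31189094] [0.76606352 0.55453829 0.66016895]
```

View pics/crop5.png

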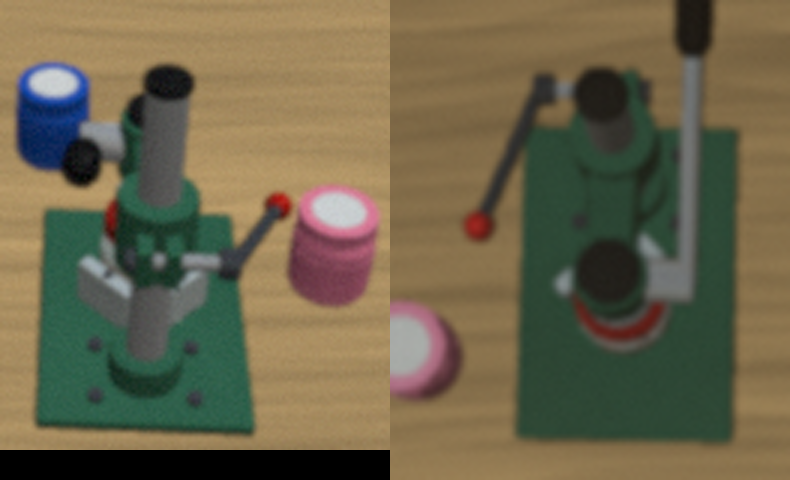

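```bash
python3 - <<'E'
from h import *
print('ball',tri((392.7,283.3),(267.25,201.5)))
a=cv2.imread('pics/scene2.png').astype(int);b=cv2.imread('pics/scene4.png').astype(int)
# head collar shift between pressed and locked
t=a[270:300,336:372].astype(np.float32);w=b[266:304,332:376].astype(np.float32)
r=cv2.matchTemplate(w,t,cv2.TM_CCOEFF_NORMED);m=cv2.minMaxLoc(r);print('head shift px',m[3][0]-4,m[3][1]-4,m[1])
E
```

```text
ball (array([0.64159895, 0.10652674, 0.13137099]), np.float64(0.004333211217820764))
head shift px 0 0 0.9946443438529968
```

```bash
python3 -c "
from cell import robot
print(robot.finish_job())"
```

```text
the job is handed in; nothing more can be done
None
```

I pushed the jar home, eased the head down until the pad rested on the lid, and swung the clamp lever to its stop. I handed the job in at about 23 s on the robot's clock, and the system gave no verdict.

**Jar:** The first push left it about 2–3 mm off, resting on one vee wall only. I pushed it again from the right-front until it was solid. In the top pictures it stayed put from then on, to a fraction of a pixel (lid at about 302, 218).

**Lid contact:** The head stopped dead at z = 0.187 with about 10.5 N on it, against about 7 N while it slid freely. That means about 3.5 N on the lid.

**Clamp:** The force jumped when the lever reached its stop. The ball then measured z = 0.131, about 15° below level, or about 1.3 rad.

**Last checks:** The head collar showed no shift between pressing and locking, and the arm is clear of the press.

**Not confirmed:**
- **Lid force at the end:** I could not measure it after letting go.
- **Push on the lever:** A wrong first push put about 11 N down through the lever for 0.2 s while the clamp was open. At the end, 21 N acted against the stop with it locked. Neither moved anything I could see.
- **Bystanders:** I did not measure them at the end. The look-alikes by the press looked unmoved in the last picture.

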